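Dock the reagent bottle and set the dose dial

TASK

Slide the tall white reagent bottle with the red band along the bench into the dosing station's docking bay until it stands fully home against the blue back stop; push it low down so that it slides and never lifts or tips, and do not touch its blue dispenser head. Then turn the black dose dial on the station so that its pointer clicks in at 5. Leave everything else on the bench where it is.

Things in the scene. Friction and masses are not known exactly. Their poses are not given: they have to be found in the camera images.
- bottle: The only tall white bottle, with a wide red band: upright cylinder 74 mm across, straight to 160 mm, then shoulder, 32 mm neck and head; 258 mm high in all. Loose, 0.45 to 0.85 kg, centre of mass about 98 mm up. Slides if pushed below 45 mm, may topple if pushed higher; keep the gripper's palm off it (lean the tool back). Origin: centre of underside; z is its axis, up.
- bay_seat (a point): Place of the bottle's origin, on the bench, when home. Axes are the station's: +x into the bay (the push), y across it to the left, z up; +x points to the robot's left (1.2 to 1.55 rad from world x). Blue back stop 60 mm high, its face 37 mm past this point. Grey side fences 20 mm high, 82 mm apart inside, 12 mm thick, from 52 mm in front of this point to 48 mm past it; the bench is the floor.
- bay_mouth (a point): Point on the bench on the bay's centre line, 100 mm in front of bay_seat; same axes. Just past it begins the flared mouth: fences 20 mm high, about 126 mm apart inside at its start (93 mm in front of bay_seat), narrowing to 82 mm.
- dial_axis (a point): Point on the vertical axis of the dose dial, 80 mm above the bench, at a good height to grip; axes as bay_seat. The dial is a black ribbed round collar 48 mm across, from 57 to 93 mm above the bench, on the grey control box (150 x 150 mm, top 55 mm above the bench) beside the bay on the side away from the robot; it lies 15 mm along +x and 175 mm along -y from bay_seat.
- dial_pointer (a point): Tip of the dial's white pointer line: on the rim of its top face, 24 mm from the axis, 93 mm above the bench. It turns with the dial. The line runs radially on the top and down the side. Ticks on the box around the dial: 0 long red, 5 long yellow, the others short white; number 4 lies towards the mouth's side (-x of bay_seat), number 0 is 80 degrees anticlockwise of it.
- dial (a joint): Angle of the dial: 0 with the pointer at number 0, growing clockwise seen from above. One number is 20 degrees (0.349 rad), numbers 0 to 8 (stop at 2.793), so number 5 is 1.745. It clicks: a sprung detent (about 0.05 N m) draws it to the nearest number when let go. It starts at or near one of the numbers 1 to 4.
- head: The bottle's dispenser head (blue collar, clear pump, white spout reaching 56 mm sideways), fixed to the bottle, 53 mm high; origin on the bottle's axis 205 mm above its underside. Not to be touched.
- jar: Bystander, loose, to be left alone: small jar, 44 mm across, 50 mm high, right of the control box. Origin: centre of its underside.
- beaker: Bystander, loose, to be left alone: clear open beaker, 64 mm across, 85 mm high, past the bay's back stop. Origin: centre of its underside.
- amber: Bystander, loose, to be left alone: amber bottle, 70 mm across, 170 mm high, at the left, near the robot. Origin: centre of its underside.
- vial: Bystander, loose, to be left alone: white digestion vial, 34 mm across, 70 mm high, past the control box, on the left. Origin: centre of its underside.
- aerosol: Bystander, loose, to be left alone: green and steel spray can, 52 mm across, 150 mm high, at the left. Origin: centre of its underside.
- caps: Bystander, loose, to be left alone: open blue tray 80 x 60 x 40 mm, at the right. Origin: centre of its underside.
There are look-alikes about, which are no part of the job. Of the things shaped like the bottle, the white one is meant.

How it is judged:
By the outcome, as a careful person would: the job done as asked, in the order asked, and still so for the second after the job is handed in, with the robot touching nothing.
It also fails if it takes over 66 s, if anything falls off the work surface, if the arm or the gripper's body presses on something with over 40 N, if the wrist force passes 120 N, or if a joint passes its speed limit or range.

ROBOT

A 6-joint arm with a two-finger parallel gripper is mounted at the origin on the work surface. World frame = base frame: x ahead of the robot, y to its left, z up, the work surface at z = 0. Lengths are in m, angles in rad, forces in N, time in s.
With the tool pointing down it reaches from about 0.275 to 0.775 m from the base axis. Payload 14.6 kg.
Tool frame: the origin (TCP) lies midway between the tips of the shut fingers; the grasp point (between the pads) lies 19 mm behind it; z points along the fingers, y is the line along which they close (so a half turn about z gives the same grasp; the last joint's range is limited). The gripper opens to 85 mm and grips with 20 to 120 N. Pads are 22 mm wide; open, the fingers measure 114 mm over their backs; the gripper's body (76 mm by 85 mm) begins 54 mm behind the grasp point. The pads swing forward as they close: fully open they stand 13 mm farther back than shut.
Start: joints at [0.973, 0.263, -0.048, 1.259, 0, 1.415], TCP at [0.225, 0.474, 0.231] pointing down, gripper open.
Joint ranges: [-2.65, 2.65], [-0.89, 1.7], [-1.18, 1.37], [-2.13, 2.11], [-1.35, 1.29], [-3.14, 3.14]. Speed limits (rad/s): [1.89, 1.89, 2.57, 2.79, 3.14, 3.14].

INTERFACE

Orientations are given as a unit quaternion [w, x, y, z].
In Python, from bench import telemetry, eyes, job gives the robot as it stands.
- The arm moves only by the tool step_arm, never from a script. Its argument "commands" is a list of rows, each an object with "travel": the shift along the tool's x, y, z in cm, a list of three; "dr": the turn, a rotation vector about the tool's x, y, z in rad, a list of three; "gripper": the gripper's target within -1 to 1 (fully open at 1, half-way at 0, shut at -1). A call has 1 to 10 rows; each row shifts and turns the commanded pose from where the row before left it, along the tool's axes as they then stand; what a row does not reach is not made up. A row lasts 1/10 s, in which the tool goes at most 50 mm and 8.59 degrees, less where a joint would pass 70% of its speed; a pose out of reach is approached as far as the arm can. A call is refused whole if a number of a shift passes 5 or a number of a turn 0.15, either way. A call with a gripper value outside its range is refused whole. The fingers move at their own pace and stop on an object; the grip force is fixed at half the most. Time passes only in rows, so rows that do not move let the fingers close. It gives the time, the measured TCP pose, the force, the opening and the grip force at its end, in the units of the state.
- telemetry.observe(): the state, without advancing time (a new reading comes with each control period).
- eyes.camera(name): name is "side" or "top" or "wrist"; returns a dict with "img" (384x512x3 uint8, red, green, blue), "camera_matrix" (3x3 intrinsics, pixels), "cam_to_world" (4x4, takes a point from camera to world coordinates). Camera axes: x right, y down, z forward; pixel columns grow to the right and rows downward; lengths in m; the calibration is good to about 2 mm. A picture is of the moment at which its call begins. There is no depth.
- job.job_done(): hands the job in; it is judged then, once.
The state is a dict: "clock": time; "q": joint angles; "joint_velocities": joint speeds; "joint_efforts": joint torques, N m; "ee_pos": TCP position; "orientation": TCP orientation; "wrist_force": force on the tool from outside, world axes, zero at the start; "moment": the same for the moment, N m; "finger_gap": finger opening in m; "grasp_force": force on a finger pad.
Only numpy, scipy, OpenCV 4.12 (cv2) and the standard library are available. Lean on these libraries where they do the work, as an engineer would, in place of code of your own. Each camera call takes 0.05 s, during which the arm holds its last target. There are 200 camera calls.

## Working session

There is one attempt and no reset: what is moved stays moved. The work goes in short steps, Python scripts to look and compute and a tool call to move; the robot and the scene stay as the last step left them, time stands still between calls to the robot, and variables do not carry over. Pictures are saved under pics/ and viewed, at most 10 in all, crops included, and the job is handed in when it is done.

Besides the shell and the picture viewer there is one more tool, called as name(argument=value, ...) on one line, values as JSON. step_arm: Moves the arm, as the interface text tells. Its arguments: {"type":"object","properties":{"commands":{"type":"array"}},"required":["commands"]}

```bash
mkdir -p pics
cat > h.py <<'E'
import numpy as np, cv2
from bench import telemetry, eyes, job
def snap(cam,name):
    d=eyes.camera(cam); np.savez(f'pics/{name}.npz',**{k:np.array(d[k]) for k in('img','camera_matrix','cam_to_world')})
    cv2.imwrite(f'pics/{name}.png',d['img'][:,:,::-1]); return d
def load(name): return dict(np.load(f'pics/{name}.npz'))
def ray(d,u,v,z):
    K=d['camera_matrix'];T=d['cam_to_world']
    r=T[:3,:3]@np.linalg.solve(K,[u,v,1.]);o=T[:3,3]
    return o+r*(z-o[2])/r[2]
def proj(d,p):
    T=np.linalg.inv(d['cam_to_world']);c=T[:3,:3]@np.array(p)+T[:3,3];q=d['camera_matrix']@c
    return q[:2]/q[2]
E
python3 - <<'E'
from h import *
a=snap('top','top0')['img'];b=snap('side','side0')
print(load('top0')['cam_to_world'].round(3),b['cam_to_world'].round(3),b['camera_matrix'])
for n in('top0','side0'):
    i=cv2.imread(f'pics/{n}.png');cv2.imwrite(f'pics/{n}b.png',cv2.resize(i,(800,600),interpolation=cv2.INTER_CUBIC))
s=telemetry.observe();print(s)
E
```

```text
[[ 0.017 -0.989  0.149  0.368]
 [-1.    -0.017 -0.    -0.018]
 [ 0.003 -0.149 -0.989  1.199]
 [ 0.     0.     0.     1.   ]] [[ 0.953 -0.225  0.203  0.283]
 [-0.303 -0.732  0.611 -0.732]
 [ 0.011 -0.644 -0.765  1.047]
 [ 0.     0.     0.     1.   ]] [[422.62822767   0.         250.08605896]
 [  0.         422.62822767 196.99010305]
 [  0.           0.           1.        ]]
{'clock': 0.1, 'q': array([ 9.72705110e-01,  2.63476295e-01, -4.88343755e-02,  1.25939480e+00,
       -1.27817073e-05,  1.41550478e+00]), 'joint_velocities': array([-0.0015078 , -0.0009939 ,  0.00281476,  0.00140633, -0.00099476,
        0.00125688]), 'joint_efforts': array([ 4.15547649e-03, -6.38576889e+01,  3.85063469e+01,  9.88540531e-03,
       -5.05818559e-05,  2.06451517e-05]), 'ee_pos': array([0.22482177, 0.4741748 , 0.23088691]), 'orientation': array([-1.61270347e-04,  2.19595480e-01,  9.75590907e-01, -4.25053101e-04]), 'wrist_force': array([-0.73125478, -0.49747747, -0.17864416]), 'moment': array([0.00151237, 0.03146857, 0.01046179]), 'grasp_force': 0.0, 'finger_gap': 0.08546412713778946}
```

View pics/top0b.png

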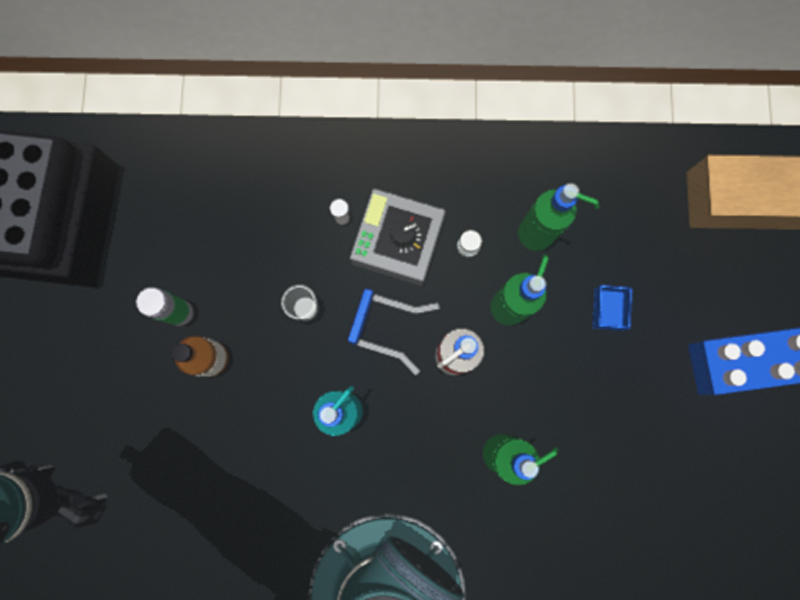

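View pics/side0b.png

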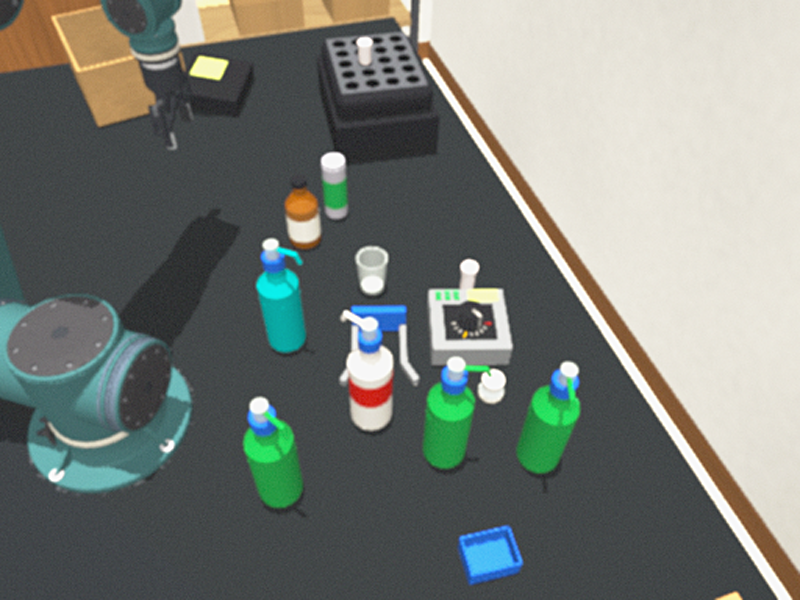

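The top view (800-px scale) has four bottles that could be confused with the target, plus the target itself:
- **Green bottles:** at (550,215), (522,295) and (515,460).
- **Teal bottle:** at (337,412).
- **White bottle with red band:** at (460,352), or (370,390) in the side view. This is the only white one, so it is the target.

The bay is at (390,330), with its blue stop at (360,317). The dial is at about (406,233). I'll confirm with an enlarged crop.

Run:
```python
from h import *
i=cv2.imread('pics/top0.png')[110:250,205:325]
a=cv2.resize(i,None,fx=4.2,fy=4.2,interpolation=cv2.INTER_CUBIC)
j=cv2.imread('pics/side0.png')[195:280,205:270]
b=cv2.resize(j,None,fx=4.4,fy=4.4,interpolation=cv2.INTER_CUBIC)
c=np.zeros((588,800,3),np.uint8);c[:a.shape[0],:a.shape[1]]=a;b=b[:588,:800-a.shape[1]];c[:b.shape[0],a.shape[1]:a.shape[1]+b.shape[1]]=b
cv2.imwrite('pics/crop1.png',c);print(a.shape,b.shape)
d=load('top0')
f=lambda u,v,z:ray(d,u*.64,v*.64,z)[:3].round(3)
print('box',[f(*p,.055) for p in((373,189),(444,208),(424,284),(350,262))])
print('stop',[f(*p,.06) for p in((369,290),(352,342))])
print('dial',f(406,233,.093))
```

```text
(588, 504, 3) (374, 286, 3)
box [array([0.77 , 0.041, 0.055]), array([ 0.734, -0.099,  0.055]), array([ 0.582, -0.062,  0.055]), array([0.623, 0.082, 0.055])]
stop [array([0.568, 0.043, 0.06 ]), array([0.467, 0.073, 0.06 ])]
dial [ 0.672 -0.026  0.093]
```

View pics/crop1.png

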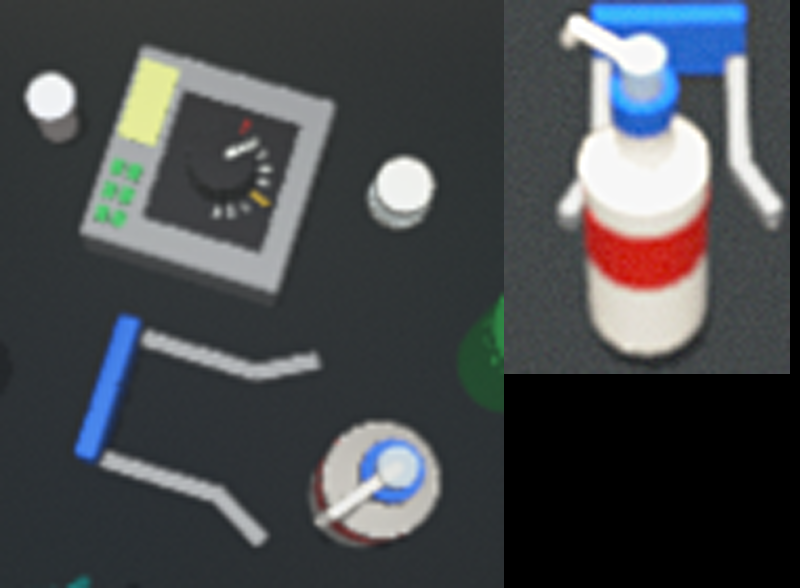

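The crop confirms it: the white bottle with the red band is the target, with its head at crop (400,464). The dial pointer sits at number 1, the first tick after red, and yellow 5 is four ticks clockwise. Next I'll fit the station pose and the bottle pose.

```bash
cat >> h.py <<'E'
from scipy.spatial.transform import Rotation as Ro
from scipy.optimize import least_squares
def tool():
    s=telemetry.observe();q=s['orientation'];return s,Ro.from_quat([q[1],q[2],q[3],q[0]])
E
python3 - <<'E'
from h import *
d=load('top0');c=lambda u,v,z:ray(d,205+(u+.5)/4.2-.5,110+(v+.5)/4.2-.5,z)
# station coords -> crop pix ; y left: near-robot side is +y (dial at -y, away)
pts=[((52-4,-47),(141,340),.02),((-52,-47),(254,371),.02),((-93,-69),(318,361),.02),
     ((48,47),(104,460),.02),((-52,47),(217,493),.02),((-93,69),(262,538),.02)]
stop=[(139,320),(100,461)] # front top edge of stop, z=.06
W=[c(*p[1],p[2])[:2] for p in pts];S=[c(*p,.06)[:2] for p in stop]
B=np.array([c(*p,.055)[:2] for p in((142,46),(335,102),(277,294),(82,234))])
print('box',np.linalg.norm(B-np.roll(B,-1,0),axis=1),B.mean(0))
def f(p):
    a=p[2];R=np.array([[np.cos(a),-np.sin(a)],[np.sin(a),np.cos(a)]])
    r=[]
    for (q,_,_),w in zip(pts,W): r+=list(R.T@(w-p[:2])-np.array(q)/1e3)
    for w in S: r.append((R.T@(w-p[:2]))[0]-.037)
    m=R.T@(B.mean(0)-p[:2]);r+=[m[1]+.175]
    e=B-np.roll(B,-1,0);return r
s=least_squares(f,[.5,0,1.32],loss='soft_l1',f_scale=.003);print(s.x,np.round(s.fun*1e3,1))
a=s.x[2];R=np.array([[np.cos(a),-np.sin(a)],[np.sin(a),np.cos(a)]])
print('box yaw',np.arctan2(*(B[0]-B[1])[::-1]),np.arctan2(*(B[3]-B[2])[::-1]),'boxc st',R.T@(B.mean(0)-s.x[:2]))
dial=s.x[:2]+R@[.015,-.175];print('dial',dial,'proj crop',(proj(d,[*dial,.093])-[205,110])*4.2)
h=c(400,466,.258)[:2];print('bottle top',h,'st',R.T@(h-s.x[:2]))
# silhouettes: shoulder circle at z .16 projected centre (376,483)
h2=c(378,482,.16)[:2];print('shoulder',h2,R.T@(h2-s.x[:2]))
d2=load('side0')
cc=ray(d2,205+645/4.4,195+352/4.4,0)[:2];v=h-d2['cam_to_world'][:2,3];v/=np.linalg.norm(v);print('side base',cc+v*.037)
for n,u,v in(('g1',570,190),('g2',537,284),('g3',527,468),('teal',327,414)): print(n,ray(d,u*.64,v*.64,.258)[:2])
np.save('st.npy',s.x)
E
```

```text
box [0.14718566 0.14877922 0.14679492 0.14711017] [ 0.6804165  -0.00918363]
[0.50549027 0.01602244 1.30070522] [-11.8   1.4   2.1  -0.1   0.2   1.5 -11.7  -0.5   2.8  -0.8   3.5  -0.9
   1.1  -1.8  -0.3]
box yaw 1.2958950502497995 1.2845252849912596 boxc st [ 0.02238142 -0.17531002]
dial [ 0.67814821 -0.01621473] proj crop [217.22355632 155.39674884]
bottle top [ 0.44917421 -0.12468307] st [-0.15063066  0.01673148]
shoulder [ 0.44715765 -0.12169953] [-0.14829334  0.01947099]
side base [ 0.75712502 -0.21789024]
g1 [ 0.70304044 -0.28905162]
g2 [ 0.54715353 -0.23300259]
g3 [ 0.26382676 -0.21323386]
teal [0.33908519 0.09196262]
```

```bash
cat >> h.py <<'E'
def plan(p1,R1,n,p0=None,R0=None):
    s,R=tool();p=s['ee_pos'] if p0 is None else p0;R=R if R0 is None else R0
    w=(R.inv()*R1).as_rotvec()/n;dp=(np.array(p1)-p)/n;rows=[]
    for k in range(n): rows.append((np.round(R.inv().apply(dp)*100,2).tolist(),np.round(w,3).tolist()));R=R*Ro.from_rotvec(w)
    for r in rows: print(r)
def stR(th):
    a=np.load('st.npy')[2];X=np.array([np.cos(a),np.sin(a),0]);Y=np.array([np.sin(a),-np.cos(a),0])
    return Ro.from_matrix(np.c_[X,Y,np.cross(X,Y)])*Ro.from_rotvec([0,th,0])
def st2w(x,y,z):
    p=np.load('st.npy');c,s=np.cos(p[2]),np.sin(p[2]);return np.array([p[0]+c*x-s*y,p[1]+s*x+c*y,z])
def w2st(w):
    p=np.load('st.npy');c,s=np.cos(p[2]),np.sin(p[2]);d=np.array(w)[:2]-p[:2];return np.array([c*d[0]+s*d[1],-s*d[0]+c*d[1],w[2]])
E
python3 - <<'E'
from h import *
d2=load('side0');h=np.array([.449,-.1245])
cc=ray(d2,205+141/4.4,195+352/4.4,0)[:2];v=h-d2['cam_to_world'][:2,3];v/=np.linalg.norm(v);b=cc+v*.037
print('side base',b,w2st([*b,0]))
s,R=tool();p=s['ee_pos']+[0,0,.2]
plan(st2w(-.235,.018,p[2]),stR(0),20,p,R)
E
```

```text
side base [ 0.44979388 -0.12230259] [-0.14817115  0.01676942  0.        ]
([-2.36, -2.64, 0.0], [-0.0, 0.0, 0.07])
([-2.54, -2.47, 0.0], [-0.0, 0.0, 0.07])
([-2.71, -2.29, 0.0], [-0.0, 0.0, 0.07])
([-2.86, -2.09, 0.0], [-0.0, 0.0, 0.07])
([-3.0, -1.89, 0.0], [-0.0, 0.0, 0.07])
([-3.12, -1.67, 0.0], [-0.0, 0.0, 0.07])
([-3.23, -1.45, 0.0], [-0.0, 0.0, 0.07])
([-3.33, -1.22, 0.0], [-0.0, 0.0, 0.07])
([-3.4, -0.99, 0.0], [-0.0, 0.0, 0.07])
([-3.46, -0.75, 0.0], [-0.0, 0.0, 0.07])
([-3.51, -0.5, 0.0], [-0.0, 0.0, 0.07])
([-3.53, -0.26, 0.0], [-0.0, 0.0, 0.07])
([-3.54, -0.01, 0.0], [-0.0, 0.0, 0.07])
([-3.54, 0.24, 0.0], [-0.0, 0.0, 0.07])
([-3.51, 0.49, 0.0], [-0.0, 0.0, 0.07])
([-3.47, 0.73, 0.0], [-0.0, 0.0, 0.07])
([-3.41, 0.97, 0.0], [-0.0, 0.0, 0.07])
([-3.33, 1.21, 0.0], [-0.0, 0.0, 0.07])
([-3.24, 1.44, 0.0], [-0.0, 0.0, 0.07])
([-3.13, 1.66, 0.0], [-0.0, 0.0, 0.07])
```

step_arm(commands=[{"travel": [0,0,-5],"dr": [0,0,0],"gripper": 0},{"travel": [0,0,-5],"dr": [0,0,0],"gripper": 0},{"travel": [0,0,-5],"dr": [0,0,0],"gripper": 0},{"travel": [0,0,-5],"dr": [0,0,0],"gripper": 0}])

```text
clock: 0.5
ee_pos: [0.2246, 0.4739, 0.4314]
orientation: [0.0, 0.22, 0.976, 0.0]
wrist_force: [1.2, 1.6, -0.1]
finger_gap: 0.0429
grasp_force: 0.0
```

step_arm(commands=[{"travel": [-2.4,-2.6,0],"dr": [0,0,0.07],"gripper": 0},{"travel": [-2.5,-2.5,0],"dr": [0,0,0.07],"gripper": 0},{"travel": [-2.7,-2.3,0],"dr": [0,0,0.07],"gripper": 0},{"travel": [-2.9,-2.1,0],"dr": [0,0,0.07],"gripper": 0},{"travel": [-3.0,-1.9,0],"dr": [0,0,0.07],"gripper": 0},{"travel": [-3.1,-1.7,0],"dr": [0,0,0.07],"gripper": 0},{"travel": [-3.2,-1.5,0],"dr": [0,0,0.07],"gripper": 0},{"travel": [-3.3,-1.2,0],"dr": [0,0,0.07],"gripper": 0},{"travel": [-3.4,-1.0,0],"dr": [0,0,0.07],"gripper": 0},{"travel": [-3.5,-0.8,0],"dr": [0,0,0.07],"gripper": 0}])

```text
clock: 1.5
ee_pos: [0.3238, 0.1325, 0.4292]
orientation: [-0.0, 0.542, 0.84, -0.0]
wrist_force: [2.0, 1.2, 0.4]
finger_gap: 0.0428
grasp_force: 0.0
```

step_arm(commands=[{"travel": [-3.5,-0.5,0],"dr": [0,0,0.07],"gripper": 0},{"travel": [-3.5,-0.3,0],"dr": [0,0,0.07],"gripper": 0},{"travel": [-3.5,0,0],"dr": [0,0,0.07],"gripper": 0},{"travel": [-3.5,0.2,0],"dr": [0,0,0.07],"gripper": 0},{"travel": [-3.5,0.5,0],"dr": [0,0,0.07],"gripper": 0},{"travel": [-3.5,0.7,0],"dr": [0,0,0.07],"gripper": 0},{"travel": [-3.4,1.0,0],"dr": [0,0,0.07],"gripper": 0},{"travel": [-3.3,1.2,0],"dr": [0,0,0.07],"gripper": 0},{"travel": [-3.2,1.4,0],"dr": [0,0,0.07],"gripper": 0},{"travel": [-3.1,1.7,0],"dr": [0,0,0.07],"gripper": 0}])

```text
clock: 2.5
ee_pos: [0.4229, -0.2058, 0.4292]
orientation: [-0.0, 0.797, 0.603, -0.0]
wrist_force: [0.7, 1.0, 0.6]
finger_gap: 0.0423
grasp_force: 0.0
```

Run:
```python
from h import *
s,R=tool();print(w2st(s['ee_pos']),s['q'].round(3))
R1=stR(.75);plan(s['ee_pos'],R1,6)
```

```text
[-0.23585192  0.02042216  0.42916621] [-0.627  0.193  0.394  1.772  0.     1.219]
([0.0, 0.0, 0.0], [0.0, 0.125, -0.001])
([0.0, 0.0, 0.0], [0.0, 0.125, -0.001])
([0.0, 0.0, 0.0], [0.0, 0.125, -0.001])
([0.0, 0.0, 0.0], [0.0, 0.125, -0.001])
([0.0, 0.0, 0.0], [0.0, 0.125, -0.001])
([0.0, 0.0, 0.0], [0.0, 0.125, -0.001])
```

step_arm(commands=[{"travel": [0,0.3,0],"dr": [0,0.125,0],"gripper": 0},{"travel": [0,0,0],"dr": [0,0.125,0],"gripper": 0},{"travel": [0,0,0],"dr": [0,0.125,0],"gripper": 0},{"travel": [0,0,0],"dr": [0,0.125,0],"gripper": 0},{"travel": [0,0,0],"dr": [0,0.125,0],"gripper": 0},{"travel": [0,0,0],"dr": [0,0.125,0],"gripper": 0},{"travel": [-3.4,0,3.6],"dr": [0,0,0],"gripper": 0},{"travel": [-3.4,0,3.6],"dr": [0,0,0],"gripper": 0},{"travel": [-3.4,0,3.6],"dr": [0,0,0],"gripper": 0}])

```text
clock: 3.4
ee_pos: [0.4256, -0.2023, 0.2691]
orientation: [-0.217, 0.743, 0.562, 0.292]
wrist_force: [-0.7, -0.6, 0.0]
finger_gap: 0.0426
grasp_force: 0.0
```

Run:
```python
from h import *
s,R=tool();print(w2st(s['ee_pos']),s['q'].round(3))
a=snap('side','s1')['img'];b=snap('top','t1')['img'];c=np.hstack([a[60:,60:460],b[60:,100:500]])[:,:,::-1]
cv2.imwrite('pics/m1.png',c)
```

```text
[-0.23172466  0.01873323  0.26908238] [-0.959  0.422  0.041  1.713  0.558  0.735]
```

View pics/m1.png

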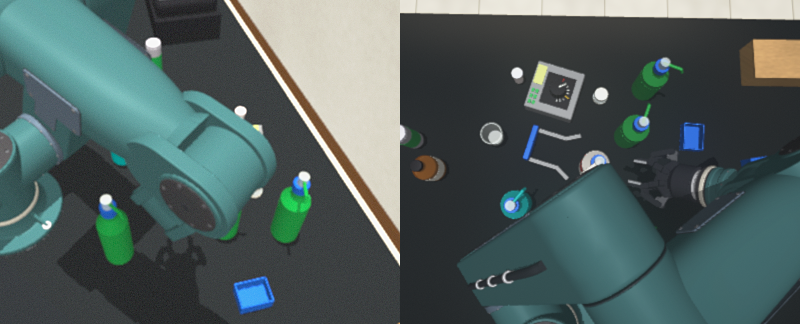

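Left panel (side) shows the forearm and wrist at (195,195), behind green bottle g3 at (115,235). Right panel (top) shows the gripper at (650,175), behind the white bottle at (593,163). Before descending, I'll fit the arm's kinematics from the logged poses to check wrist clearance.

```bash
cat > fk.py <<'E'
from h import *
def fk(q,P):
    h,L2,L3,a,b,d1,t,e=P
    z=Ro.from_euler('z',q[0]);up=lambda x:np.array([np.sin(x),0,np.cos(x)])
    sh=np.array([0,0,h]);el=sh+L2*up(q[1]+a);wr=el+L3*up(q[1]-q[2]+b)+[0,e,0]
    W=Ro.from_euler('y',q[1]-q[2]+q[3]-np.pi/2)
    j5=wr+W.apply([0,0,-d1]);tc=j5+(W*Ro.from_euler('x',q[4])).apply([0,0,-t])
    return [z.apply(v) for v in(sh,el,wr,j5,tc)]
E
python3 - <<'E'
from fk import *
s,R=tool()
D=[([.9727,.2635,-.0488,1.2594,0],[.2248,.4742,.2309]),([-.627,.193,.394,1.772,0],[.4229,-.2058,.4292]),(s['q'][:5],s['ee_pos'])]
print('zt',R.apply([0,0,1]))
q=s['q']
for sg in(1,-1):
  W=Ro.from_euler('z',q[0])*Ro.from_euler('y',sg*(q[1]-q[2]+q[3]-np.pi/2))
  for g in(1,-1): print(sg,g,(W*Ro.from_euler('x',g*q[4])).apply([0,0,-1]))
for b0 in(0,np.pi/2,1):
  x0=np.array([.2,.4,.35,0,b0,.1,.2,.08])
  f=lambda P:np.r_[np.concatenate([np.array(fk(qq,P)[-1])-p for qq,p in D])*1e3,(P-x0)*[1,1,1,2,1,1,1,1]]
  r=least_squares(f,x0);print(r.x.round(3),np.round(r.fun[:9],1));
  for v in fk(q,r.x): print('   ',v.round(3))
E
```

```text
zt [ 0.18589111  0.65557929 -0.73188817]
1 1 [ 0.18589111  0.65557929 -0.73188817]
1 -1 [-0.67972401  0.04811424 -0.73188817]
-1 1 [ 0.67972401 -0.04811424 -0.73188817]
-1 -1 [-0.18589111 -0.65557929 -0.73188817]
[0.161 0.578 0.374 0.    1.431 0.138 0.285 0.081] [-0.1  0.1  0.  -0.1 -0.1  0.   0.   0.  -0. ]
    [0.    0.    0.161]
    [ 0.137 -0.195  0.687]
    [ 0.412 -0.445  0.595]
    [ 0.372 -0.388  0.476]
    [ 0.425 -0.201  0.267]
[ 0.16   0.579  0.374 -0.     1.432  0.139  0.285  0.081] [-0.1  0.1  0.  -0.1 -0.1  0.   0.   0.  -0. ]
    [0.   0.   0.16]
    [ 0.137 -0.196  0.688]
    [ 0.412 -0.445  0.596]
    [ 0.372 -0.388  0.476]
    [ 0.425 -0.201  0.267]
[ 0.16   0.579  0.374 -0.     1.432  0.139  0.285  0.081] [-0.1  0.1  0.  -0.1 -0.1  0.   0.   0.  -0. ]
    [0.   0.   0.16]
    [ 0.137 -0.196  0.687]
    [ 0.412 -0.445  0.596]
    [ 0.372 -0.388  0.476]
    [ 0.425 -0.201  0.267]
```

The fit reproduces the poses to 0.1 mm. After the descent the wrist sits at z≈0.35 and the forearm's underside at about 0.35 over g3, whose top is 0.258, so it clears. Descending.

step_arm(commands=[{"travel": [-3.4,0,3.6],"dr": [0,0,0],"gripper": 0},{"travel": [-3.4,0,3.6],"dr": [0,0,0],"gripper": 0},{"travel": [-3.4,0,3.6],"dr": [0,0,0],"gripper": 0},{"travel": [-3.4,0,3.6],"dr": [0,0,0],"gripper": 0},{"travel": [-2.0,0,2.2],"dr": [0,0,0],"gripper": 0},{"travel": [0,0,0],"dr": [0,0,0],"gripper": 0}])

```text
clock: 4.1
ee_pos: [0.4268, -0.205, 0.0428]
orientation: [-0.218, 0.743, 0.562, 0.292]
wrist_force: [0.2, -0.3, 1.3]
finger_gap: 0.0429
grasp_force: 0.0
```

Run:
```python
from h import *
s,R=tool();print(w2st(s['ee_pos']),s['q'].round(3))
T=lambda p:print(p,(R.inv().apply(st2w(*p)-s['ee_pos'])*100).round(2),(R.inv()*stR(.75)).as_rotvec().round(3))
for p in[(-.232,.017,.02),(-.19,.017,.02),(-.13,.0,.02),(-.09,0,.02)]:T(p)
a=snap('wrist','w1')['img'];cv2.imwrite('pics/w1.png',a[:,:,::-1])
```

```text
[-0.23404928  0.01685586  0.04275247] [-0.96   0.618 -0.291  1.188  0.557  0.733]
(-0.232, 0.017, 0.02) [-1.39 -0.02  1.81] [ 0.008  0.003 -0.003]
(-0.19, 0.017, 0.02) [ 1.69 -0.05  4.66] [ 0.008  0.003 -0.003]
(-0.13, 0.0, 0.02) [6.1  1.6  8.75] [ 0.008  0.003 -0.003]
(-0.09, 0, 0.02) [ 9.03  1.57 11.47] [ 0.008  0.003 -0.003]
```

View pics/w1.png

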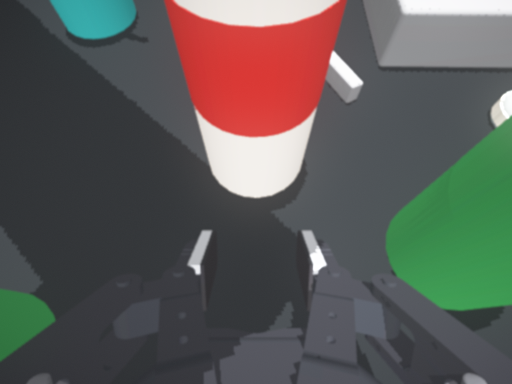

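The wrist view shows the white bottle centred between the fingertips, at column 256. Now I'll lower to push height and close up slowly.

step_arm(commands=[{"travel": [-1.5,0,1.6],"dr": [0,0,0],"gripper": 0},{"travel": [1.1,0,1.0],"dr": [0,0,0],"gripper": 0},{"travel": [1.1,0,1.0],"dr": [0,0,0],"gripper": 0},{"travel": [0.37,0,0.34],"dr": [0,0,0],"gripper": 0},{"travel": [0.37,0,0.34],"dr": [0,0,0],"gripper": 0},{"travel": [0,0,0],"dr": [0,0,0],"gripper": 0}])

```text
clock: 4.75
ee_pos: [0.4379, -0.1663, 0.0225]
orientation: [-0.217, 0.742, 0.563, 0.292]
wrist_force: [1.2, -0.4, -1.0]
finger_gap: 0.0427
grasp_force: 0.0
```

Run:
```python
from h import *
s,R=tool();print(w2st(s['ee_pos']),s['wrist_force'])
```

```text
[-0.19376398  0.0164847   0.0224827 ] [ 1.22588403 -0.38362315 -1.03582562]
```

step_arm(commands=[{"travel": [0.16,0,0.43],"dr": [0,0,0],"gripper": 0},{"travel": [0.3,0,0.28],"dr": [0,0,0],"gripper": 0},{"travel": [0.3,0,0.28],"dr": [0,0,0],"gripper": 0},{"travel": [0.37,0.06,0.34],"dr": [0,0,0],"gripper": 0},{"travel": [0.37,0.1,0.34],"dr": [0,0,0],"gripper": 0},{"travel": [0.37,0.1,0.34],"dr": [0,0,0],"gripper": 0},{"travel": [0.37,0.1,0.34],"dr": [0,0,0],"gripper": 0},{"travel": [0.37,0.1,0.34],"dr": [0,0,0],"gripper": 0}])

```text
clock: 5.55
ee_pos: [0.4525, -0.1317, 0.0196]
orientation: [-0.217, 0.743, 0.562, 0.292]
wrist_force: [-1.1, -3.5, -2.4]
finger_gap: 0.0424
grasp_force: 1.7
```

Run:
```python
from h import *
s,R=tool();print(w2st(s['ee_pos']),s['wrist_force'])
a=snap('wrist','w2')['img'];b=snap('top','t2')['img']
c=np.hstack([cv2.resize(a,(400,300)),cv2.resize(b[140:260,220:380],(400,300),interpolation=cv2.INTER_CUBIC)]);cv2.imwrite('pics/m2.png',c[:,:,::-1])
```

```text
[-0.15646911  0.01167767  0.01960493] [-1.10572156 -3.50782969 -2.36498528]
```

View pics/m2.png

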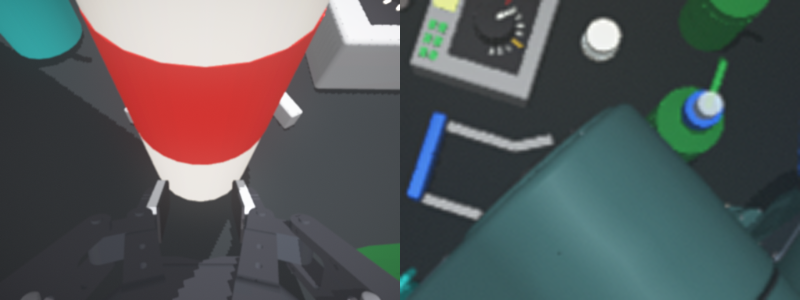

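The wrist view shows the bottle nested between the fingertips, sliding at about 3.5 N. I'll keep pushing and converge on the centre line.

step_arm(commands=[{"travel": [0.44,0.13,0.41],"dr": [0,0,0],"gripper": 0},{"travel": [0.44,0.13,0.41],"dr": [0,0,0],"gripper": 0},{"travel": [0.44,0.13,0.41],"dr": [0,0,0],"gripper": 0},{"travel": [0.44,0.13,0.41],"dr": [0,0,0],"gripper": 0},{"travel": [0.44,0.13,0.41],"dr": [0,0,0],"gripper": 0},{"travel": [0.44,0.13,0.41],"dr": [0,0,0],"gripper": 0},{"travel": [0.44,0.13,0.41],"dr": [0,0,0],"gripper": 0},{"travel": [0.44,0.13,0.41],"dr": [0,0,0],"gripper": 0},{"travel": [0.44,0.1,0.41],"dr": [0,0,0],"gripper": 0}])

```text
clock: 6.55
ee_pos: [0.4783, -0.0831, 0.0195]
orientation: [-0.217, 0.743, 0.562, 0.292]
wrist_force: [-3.0, -5.0, 2.5]
finger_gap: 0.0428
grasp_force: 3.0
```

Run:
```python
from h import *
s,R=tool();print(w2st(s['ee_pos']),s['wrist_force'])
a=snap('wrist','w3')['img'];b=snap('top','t3')['img']
c=np.hstack([cv2.resize(a,(400,300)),cv2.resize(b[140:260,220:380],(400,300),interpolation=cv2.INTER_CUBIC)]);cv2.imwrite('pics/m3.png',c[:,:,::-1])
```

```text
[-0.10280846 -0.00029648  0.01954678] [-3.00438718 -4.9979156   2.53199039]
```

View pics/m3.png

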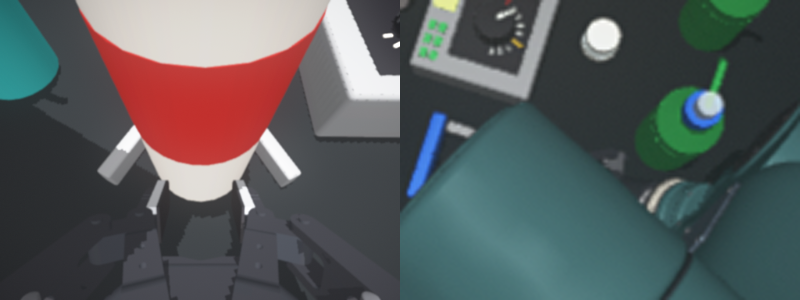

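The wrist view shows the bottle centred in the flare: the fence ends are symmetric about column 202. Now straight in.

step_arm(commands=[{"travel": [0.44,0,0.41],"dr": [0,0,0],"gripper": 0},{"travel": [0.44,0,0.41],"dr": [0,0,0],"gripper": 0},{"travel": [0.44,0,0.41],"dr": [0,0,0],"gripper": 0},{"travel": [0.44,0,0.41],"dr": [0,0,0],"gripper": 0},{"travel": [0.44,0,0.41],"dr": [0,0,0],"gripper": 0},{"travel": [0.44,0,0.41],"dr": [0,0,0],"gripper": 0},{"travel": [0.44,0,0.41],"dr": [0,0,0],"gripper": 0},{"travel": [0.37,0,0.34],"dr": [0,0,0],"gripper": 0}])

```text
clock: 7.45
ee_pos: [0.4913, -0.0381, 0.0194]
orientation: [-0.217, 0.743, 0.562, 0.292]
wrist_force: [-2.0, -6.2, 4.6]
finger_gap: 0.0426
grasp_force: 3.3
```

step_arm(commands=[{"travel": [0.15,0,0.14],"dr": [0,0,0],"gripper": 0},{"travel": [0.15,0,0.14],"dr": [0,0,0],"gripper": 0},{"travel": [0.15,0,0.14],"dr": [0,0,0],"gripper": 0}])

```text
clock: 7.75
ee_pos: [0.4929, -0.0323, 0.0193]
orientation: [-0.217, 0.743, 0.562, 0.292]
wrist_force: [-2.0, -8.0, 4.1]
finger_gap: 0.0428
grasp_force: 3.4
```

Run:
```python
from h import *
s,R=tool();print(w2st(s['ee_pos']),s['wrist_force'])
```

```text
[-0.04995143 -0.00080314  0.01931525] [-2.01020241 -7.99051634  4.11369678]
```

step_arm(commands=[{"travel": [0.15,0,0.14],"dr": [0,0,0],"gripper": 0},{"travel": [0.15,0,0.14],"dr": [0,0,0],"gripper": 0},{"travel": [0.15,0,0.14],"dr": [0,0,0],"gripper": 0},{"travel": [0.15,0,0.14],"dr": [0,0,0],"gripper": 0},{"travel": [0.15,0,0.14],"dr": [0,0,0],"gripper": 0}])

```text
clock: 8.25
ee_pos: [0.4958, -0.0226, 0.0193]
orientation: [-0.217, 0.743, 0.562, 0.292]
wrist_force: [-2.9, -7.5, 5.2]
finger_gap: 0.0425
grasp_force: 3.6
```

step_arm(commands=[{"travel": [0.11,0,0.1],"dr": [0,0,0],"gripper": 0},{"travel": [0.11,0,0.1],"dr": [0,0,0],"gripper": 0}])

```text
clock: 8.45
ee_pos: [0.4966, -0.0197, 0.0193]
orientation: [-0.217, 0.743, 0.562, 0.292]
wrist_force: [-1.9, -7.2, 4.0]
finger_gap: 0.0425
grasp_force: 3.5
```

Run:
```python
from h import *
s,R=tool();print(w2st(s['ee_pos']),s['wrist_force'])
```

```text
[-0.03677223 -0.0009874   0.01931502] [-1.85551669 -7.17981011  4.00629295]
```

step_arm(commands=[{"travel": [0.11,0,0.1],"dr": [0,0,0],"gripper": 0},{"travel": [0.11,0,0.1],"dr": [0,0,0],"gripper": 0}])

```text
clock: 8.65
ee_pos: [0.4974, -0.0168, 0.0193]
orientation: [-0.217, 0.743, 0.562, 0.292]
wrist_force: [-1.6, -6.4, 4.2]
finger_gap: 0.0432
grasp_force: 3.5
```

step_arm(commands=[{"travel": [0.11,0,0.1],"dr": [0,0,0],"gripper": 0},{"travel": [0.07,0,0.07],"dr": [0,0,0],"gripper": 0}])

```text
clock: 8.85
ee_pos: [0.4982, -0.0152, 0.0191]
orientation: [-0.216, 0.743, 0.562, 0.292]
wrist_force: [-7.6, -21.6, 9.9]
finger_gap: 0.0428
grasp_force: 11.4
```

step_arm(commands=[{"travel": [0.04,0,0.03],"dr": [0,0,0],"gripper": 0},{"travel": [0,0,0],"dr": [0,0,0],"gripper": 0}])

```text
clock: 9.05
ee_pos: [0.4983, -0.0151, 0.0192]
orientation: [-0.216, 0.743, 0.562, 0.291]
wrist_force: [-10.0, -20.3, 9.1]
finger_gap: 0.0427
grasp_force: 11.1
```

Run:
```python
from h import *
s,R=tool();print(w2st(s['ee_pos']),s['wrist_force'])
a=snap('wrist','w4')['img'];b=snap('top','t4')['img']
c=np.hstack([cv2.resize(a,(400,300)),cv2.resize(b[140:260,200:360],(400,300),interpolation=cv2.INTER_CUBIC)]);cv2.imwrite('pics/m4.png',c[:,:,::-1])
```

```text
[-0.03195343 -0.00133513  0.01918857] [ -9.9836198  -20.29469706   9.14169325]
```

View pics/m4.png

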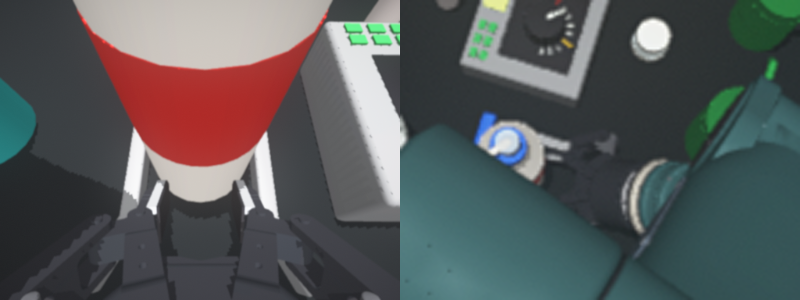

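The views show the bottle home against the blue stop, force at 21 N, with both fences alongside it. g2's spout tip is still at the same pixel, so it has not moved. Now I'll back off and rise.

step_arm(commands=[{"travel": [-0.15,0,-0.14],"dr": [0,0,0],"gripper": 0},{"travel": [-0.37,0,-0.34],"dr": [0,0,0],"gripper": 0},{"travel": [-0.73,0,-0.68],"dr": [0,0,0],"gripper": 0},{"travel": [-0.73,0,-0.68],"dr": [0,0,0],"gripper": 0},{"travel": [0.68,0,-0.73],"dr": [0,0,0],"gripper": 0},{"travel": [2.0,0,-2.2],"dr": [0,0,0],"gripper": 0},{"travel": [3.3,0,-3.6],"dr": [0,0,0],"gripper": 0},{"travel": [3.3,0,-3.6],"dr": [0,0,0],"gripper": 0},{"travel": [3.3,0,-3.6],"dr": [0,0,0],"gripper": 0},{"travel": [3.3,0,-3.6],"dr": [0,0,0],"gripper": 0}])

```text
clock: 10.15
ee_pos: [0.4884, -0.0393, 0.2572]
orientation: [-0.217, 0.743, 0.562, 0.292]
wrist_force: [0.6, -0.8, 0.4]
finger_gap: 0.0426
grasp_force: 0.0
```

step_arm(commands=[{"travel": [3.3,0,-3.6],"dr": [0,0,0],"gripper": 1},{"travel": [3.3,0,-3.6],"dr": [0,0,0],"gripper": 1},{"travel": [3.3,0,-3.6],"dr": [0,0,0],"gripper": 1},{"travel": [0,0,0],"dr": [0,-0.125,0],"gripper": 1},{"travel": [0,0,0],"dr": [0,-0.125,0],"gripper": 1},{"travel": [0,0,0],"dr": [0,-0.125,0],"gripper": 1},{"travel": [0,0,0],"dr": [0,-0.125,0],"gripper": 1},{"travel": [0,0,0],"dr": [0,-0.125,0],"gripper": 1},{"travel": [0,0,0],"dr": [0,-0.125,0],"gripper": 1}])

```text
clock: 11.05
ee_pos: [0.4875, -0.0398, 0.4023]
orientation: [0.006, 0.798, 0.602, -0.001]
wrist_force: [0.3, -0.6, -0.4]
finger_gap: 0.0854
grasp_force: 0.0
```

Run:
```python
from h import *
s,R=tool();p=s['ee_pos'];print(w2st(p),p,s['q'].round(3),R.as_matrix().round(3))
dial=st2w(.015,-.175,.30);print(dial)
y=.6;R1=Ro.from_matrix(np.array([[np.sin(y),np.cos(y),0],[-np.cos(y),np.sin(y),0],[0,0,-1]]))
plan(np.r_[dial[:2],p[2]],R1,9)
b=snap('top','t5')
```

```text
[-0.05858666  0.0024358   0.40232137] [ 0.48751073 -0.03979034  0.40232137] [-0.242  0.207  0.337  1.693 -0.01   1.607] [[ 0.274  0.962  0.005]
 [ 0.962 -0.274 -0.012]
 [-0.01   0.008 -1.   ]]
[ 0.67814821 -0.01621473  0.3       ]Traceback (most recent call last):
  File "<stdin>", line 4, in <module>
  File "scipy/spatial/transform/_rotation.pyx", line 1143, in scipy.spatial.transform._rotation.Rotation.from_matrix
ValueError: Non-positive determinant (left-handed or null coordinate frame) in rotation matrix 0: [[ 0.56464247  0.82533561  0.        ]
 [-0.82533561  0.56464247  0.        ]
 [ 0.          0.         -1.        ]].
```

```bash
cat >> h.py <<'E'
def down(y): return Ro.from_matrix(np.array([[-np.sin(y),np.cos(y),0],[np.cos(y),np.sin(y),0],[0,0,-1]]))
E
python3 - <<'E'
from h import *
s,R=tool();p=s['ee_pos']
plan(np.r_[st2w(.015,-.175,0)[:2],p[2]],down(.6),9)
E
```

```text
([0.83, 1.96, 0.01], [0.0, 0.001, -0.098])
([0.64, 2.04, 0.01], [0.0, 0.001, -0.098])
([0.44, 2.09, 0.01], [0.0, 0.001, -0.098])
([0.23, 2.12, 0.01], [0.0, 0.001, -0.098])
([0.02, 2.13, 0.01], [0.0, 0.001, -0.098])
([-0.18, 2.13, 0.01], [0.0, 0.001, -0.098])
([-0.39, 2.1, 0.01], [0.0, 0.001, -0.098])
([-0.59, 2.05, 0.0], [0.0, 0.001, -0.098])
([-0.79, 1.98, 0.0], [0.0, 0.001, -0.098])
```

step_arm(commands=[{"travel": [0.8,2.0,0],"dr": [0,0,-0.1],"gripper": 1},{"travel": [0.6,2.0,0],"dr": [0,0,-0.1],"gripper": 1},{"travel": [0.4,2.1,0],"dr": [0,0,-0.1],"gripper": 1},{"travel": [0.2,2.1,0],"dr": [0,0,-0.1],"gripper": 1},{"travel": [0,2.1,0],"dr": [0,0,-0.1],"gripper": 1},{"travel": [-0.2,2.1,0],"dr": [0,0,-0.1],"gripper": 1},{"travel": [-0.4,2.1,0],"dr": [0,0,-0.1],"gripper": 1},{"travel": [-0.6,2.0,0],"dr": [0,0,-0.1],"gripper": 1},{"travel": [-0.8,2.0,0],"dr": [0,0,-0.1],"gripper": 1},{"travel": [0,0,5],"dr": [0,0,0],"gripper": 1}])

```text
clock: 12.05
ee_pos: [0.6894, -0.018, 0.3824]
orientation: [0.013, 0.455, 0.89, 0.001]
wrist_force: [3.0, -0.1, 1.2]
finger_gap: 0.0853
grasp_force: 0.0
```

step_arm(commands=[{"travel": [0,0,5],"dr": [0,0,0],"gripper": 1},{"travel": [0,0,5],"dr": [0,0,0],"gripper": 1},{"travel": [0,0,0],"dr": [0,0,0],"gripper": 1}])

```text
clock: 12.35
ee_pos: [0.6768, -0.0171, 0.2886]
orientation: [-0.006, 0.457, 0.89, -0.005]
wrist_force: [-0.6, 0.4, -0.8]
finger_gap: 0.0853
grasp_force: 0.0
```

Run:
```python
from h import *
s,R=tool();p=s['ee_pos'];print(w2st(p),p,s['q'].round(3))
d=snap('wrist','w5');a=d['img'];b=snap('side','s5')['img']
dl=st2w(.015,-.175,.093);print('dial proj',proj(d,dl),proj(d,[*p[:2],.093]))
for h in(0,90,180,270):print(h,proj(d,dl+[.024*np.cos(np.radians(h)),.024*np.sin(np.radians(h)),0]).round(1))
c=np.hstack([a,cv2.resize(b[150:290,200:330],(288,310),interpolation=cv2.INTER_CUBIC)[:,:288] if 0 else np.vstack([cv2.resize(b[150:290,200:330],(288,310)),np.zeros((74,288,3),np.uint8)])]);cv2.imwrite('pics/m5.png',c[:,:,::-1])
```

```text
[ 0.01375555 -0.17391344  0.28859497] [ 0.67676901 -0.01712415  0.28859497] [-0.143  0.563  0.593  1.615 -0.006  0.806]
dial proj [260.76324082 169.63783678] [259.37521852 169.58130872]
0 [276.9 181.1]
90 [272.8 153.3]
180 [244.2 157.9]
270 [249.1 185.4]
```

View pics/m5.png

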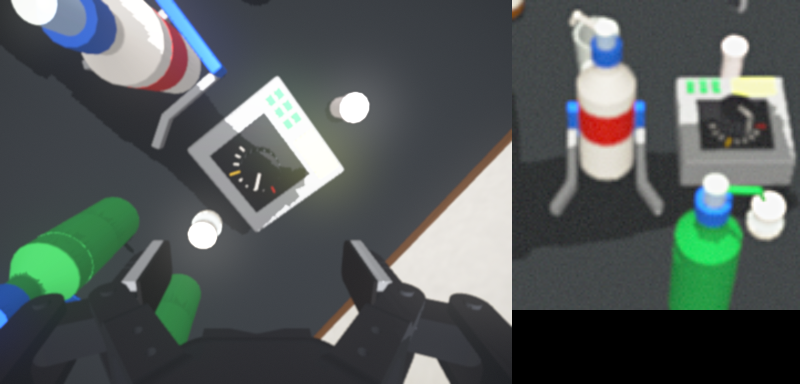

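The bottle stands home in the bay (side panel). The wrist view shows the dial at (260,170), pointer tip near (257,188), red tick at (272,189) and yellow at (234,174). I'll compute the pointer angle numerically.

```bash
cat >> h.py <<'E'
def pointer(d,zs=(.093,)):
    for z in zs:
        # rectify top plane, station axes, 0.25 mm/px, centred on the dial
        st=[(-.045,-.045),(.045,-.045),(.045,.045),(-.045,.045)]
        src=np.float32([proj(d,st2w(.015+x,-.175+y,z)) for x,y in st])
        dst=np.float32([[(x+.045)/.00025,(.045-y)/.00025] for x,y in st])
        g=cv2.warpPerspective(d['img'],cv2.getPerspectiveTransform(src,dst),(360,360),flags=cv2.INTER_CUBIC).astype(int)
        yy,xx=np.mgrid[:360,:360];X=(xx-180)*.25;Y=(180-yy)*.25
        lum=g.min(2);m=(lum>110)&(np.hypot(X,Y)<(26 if z>.08 else 45))
        n,l,stt,c=cv2.connectedComponentsWithStats(m.astype(np.uint8))
        for k in range(1,n):
            if stt[k,4]>25:
                q=l==k;r=np.hypot(X[q],Y[q]);i=r>r.max()-5;an=np.degrees(np.arctan2(Y[q].mean(),X[q].mean()))%360
                dx,dy=np.array(cv2.fitLine(np.c_[X[q],Y[q]].astype(np.float32),2,0,.01,.01)).ravel()[:2];la=np.degrees(np.arctan2(dy,dx))
                print(z,'n%d'%stt[k,4],'r %.0f-%.0f'%(r.min(),r.max()),'ang%.0f num%.2f'%(an,(260-an)/20),'line%.0f/%.0f'%(la%360,(la+180)%360))
E
python3 - <<'E'
from h import *
for n in('w5','t0','top0','s5','side0'):
    try:d=load(n)
    except Exception:continue
    print(n);pointer(d,(.093,.055))
E
```

```text
w5
0.093 n140 r 18-20 ang30 num11.51 line291/111
0.093 n64 r 25-26 ang167 num4.67 line75/255
0.093 n98 r 22-25 ang360 num-4.98 line11/191
0.093 n1910 r 4-26 ang215 num2.27 line38/218
0.093 n66 r 25-26 ang190 num3.52 line280/100
0.093 n118 r 21-24 ang339 num-3.95 line354/174
0.055 n18533 r 23-45 ang24 num11.78 line294/114
0.055 n688 r 27-36 ang103 num7.86 line277/97
0.055 n611 r 28-36 ang123 num6.87 line295/115
0.055 n634 r 28-37 ang142 num5.90 line317/137
0.055 n176 r 13-15 ang17 num12.17 line291/111
0.055 n427 r 32-38 ang180 num4.02 line7/187
0.055 n123 r 20-23 ang342 num-4.11 line11/191
0.055 n2460 r 12-38 ang220 num2.00 line38/218
0.055 n217 r 34-38 ang199 num3.07 line30/210
0.055 n142 r 22-26 ang320 num-3.00 line357/177
top0
0.093 n2467 r 4-26 ang219 num2.06 line39/219
0.055 n646 r 26-34 ang104 num7.82 line275/95
0.055 n682 r 26-35 ang122 num6.90 line294/114
0.055 n240 r 30-35 ang142 num5.90 line342/162
0.055 n644 r 42-45 ang359 num-4.93 line88/268
0.055 n588 r 29-37 ang183 num3.87 line8/188
0.055 n678 r 29-38 ang200 num3.02 line17/197
0.055 n2971 r 12-36 ang244 num0.80 line40/220
0.055 n384 r 30-37 ang219 num2.07 line62/242
s5
0.093 n4032 r 19-26 ang11 num12.46 line276/96
0.093 n2477 r 6-26 ang229 num1.53 line36/216
0.055 n306 r 25-30 ang95 num8.23 line76/256
0.055 n31 r 45-45 ang15 num12.23 line285/105
0.055 n35 r 44-45 ang179 num4.03 line270/90
0.055 n4227 r 20-34 ang301 num-2.04 line8/188
0.055 n203 r 31-34 ang225 num1.73 line332/152
0.055 n307 r 33-37 ang243 num0.86 line331/151
side0
0.093 n4139 r 18-26 ang10 num12.50 line275/95
0.093 n4327 r 3-26 ang231 num1.45 line33/213
0.055 n4305 r 22-34 ang119 num7.06 line27/207
0.055 n1370 r 41-45 ang177 num4.14 line87/267
0.055 n50 r 44-45 ang15 num12.24 line284/104
0.055 n1063 r 25-35 ang186 num3.70 line11/191
0.055 n4363 r 26-39 ang225 num1.76 line310/130
0.055 n6516 r 20-38 ang308 num-2.39 line13/193
```

The ticks line up with the model to within 0.15 of a number. The pointer is at number 2 (218.5°), so it needs 60°, or 1.047 rad, clockwise. Now descend over the dial.

Run:
```python
from h import *
s,R=tool();p=s['ee_pos'];print(w2st(p),R.apply([0,0,1]),s['clock'])
t=st2w(.0135,-.175,.10);print((R.inv()*down(.6)).as_rotvec().round(3),(down(.6).inv().apply(t-p)*100).round(2))
```

```text
[ 0.01441343 -0.17942903  0.29927927] [ 0.00479937 -0.00659928 -0.99996671] 12.45
[0.    0.008 0.022] [ 0.28 -0.36 19.93]
```

step_arm(commands=[{"travel": [0,0,0],"dr": [0,0.008,0],"gripper": 1},{"travel": [0.28,-0.36,3],"dr": [0,0,0],"gripper": 1},{"travel": [0,0,3],"dr": [0,0,0],"gripper": 1},{"travel": [0,0,3],"dr": [0,0,0],"gripper": 1},{"travel": [0,0,3],"dr": [0,0,0],"gripper": 1},{"travel": [0,0,3],"dr": [0,0,0],"gripper": 1},{"travel": [0,0,2.5],"dr": [0,0,0],"gripper": 1},{"travel": [0,0,0],"dr": [0,0,0],"gripper": 1},{"travel": [0,0,0],"dr": [0,0,0],"gripper": 1}])

```text
clock: 13.35
ee_pos: [0.6804, -0.0183, 0.125]
orientation: [0.002, 0.457, 0.89, 0.001]
wrist_force: [0.0, -0.0, 0.1]
finger_gap: 0.0852
grasp_force: 0.0
```

Run:
```python
from h import *
s,R=tool();p=s['ee_pos'];print(w2st(p),R.apply([0,0,1]),s['clock'],s['q'].round(3))
t=st2w(.0135,-.175,.061);print((R.inv()*down(.6)).as_rotvec().round(3),(R.inv().apply(t-p)*100).round(2))
d=snap('wrist','w6');pointer(d,(.093,.055))
```

```text
[ 0.0136324  -0.1777362   0.12496552] [ 3.72353440e-03 -5.89370601e-04 -9.99992894e-01] 13.35 [-0.146  0.571  0.166  1.162 -0.     0.802]
[0.003 0.003 0.022] [ 0.22 -0.2   6.4 ]
0.093 n1305 r 4-26 ang215 num2.27 line39/219
0.055 n384 r 28-36 ang103 num7.85 line278/98
0.055 n391 r 29-36 ang123 num6.87 line297/117
0.055 n387 r 29-37 ang142 num5.91 line320/140
0.055 n889 r 42-45 ang359 num-4.97 line89/269
0.055 n1814 r 20-45 ang222 num1.88 line39/219
```

step_arm(commands=[{"travel": [0.2,-0.2,1.0],"dr": [0,0,0],"gripper": 1},{"travel": [0,0,2.0],"dr": [0,0,0],"gripper": 1},{"travel": [0,0,2.0],"dr": [0,0,0],"gripper": 1},{"travel": [0,0,1.4],"dr": [0,0,0],"gripper": 1},{"travel": [0,0,0],"dr": [0,0,0],"gripper": 1}])

```text
clock: 13.9
ee_pos: [0.6746, -0.0173, 0.057]
orientation: [-0.001, 0.457, 0.89, -0.0]
wrist_force: [0.0, -0.4, 0.3]
finger_gap: 0.0855
grasp_force: 0.0
```

step_arm(commands=[{"travel": [0,0,0],"dr": [0,0,0],"gripper": -1},{"travel": [0,0,0],"dr": [0,0,0],"gripper": -1},{"travel": [0,0,0],"dr": [0,0,0],"gripper": -1},{"travel": [0,0,0],"dr": [0,0,0],"gripper": -1},{"travel": [0,0,0],"dr": [0,0,0],"gripper": -1}])

```text
clock: 14.4
ee_pos: [0.6775, -0.0165, 0.0602]
orientation: [0.002, 0.456, 0.89, 0.002]
wrist_force: [5.7, 7.5, 8.5]
finger_gap: 0.0469
grasp_force: 61.7
```

Gripped: 47 mm gap, 62 N. Turning 60° clockwise, which is positive about tool z.

step_arm(commands=[{"travel": [0,0,0],"dr": [0,0,0.105],"gripper": -1},{"travel": [0,0,0],"dr": [0,0,0.105],"gripper": -1},{"travel": [0,0,0],"dr": [0,0,0.105],"gripper": -1},{"travel": [0,0,0],"dr": [0,0,0.105],"gripper": -1},{"travel": [0,0,0],"dr": [0,0,0.105],"gripper": -1},{"travel": [0,0,0],"dr": [0,0,0.105],"gripper": -1},{"travel": [0,0,0],"dr": [0,0,0.105],"gripper": -1},{"travel": [0,0,0],"dr": [0,0,0.105],"gripper": -1},{"travel": [0,0,0],"dr": [0,0,0.105],"gripper": -1},{"travel": [0,0,0],"dr": [0,0,0.105],"gripper": -1}])

```text
clock: 15.4
ee_pos: [0.6795, -0.0163, 0.0603]
orientation: [0.002, 0.842, 0.54, 0.004]
wrist_force: [20.2, 9.1, -0.5]
finger_gap: 0.0469
grasp_force: 61.5
```

step_arm(commands=[{"travel": [0,0,0],"dr": [0,0,0],"gripper": -1},{"travel": [0,0,0],"dr": [0,0,0],"gripper": -1}])

```text
clock: 15.6
ee_pos: [0.6795, -0.0163, 0.0603]
orientation: [0.002, 0.841, 0.541, 0.004]
wrist_force: [19.5, 9.3, -0.3]
finger_gap: 0.0467
grasp_force: 61.5
```

Run:
```python
from h import *
s,R=tool();y=R.apply([0,1,0]);print(np.arctan2(y[1],y[0]),s['q'].round(3),s['moment'])
d=snap('wrist','w7');pointer(d,(.093,.055))
```

```text
-0.42683755973372034 [-0.145  0.605  0.047  1.004  0.003  1.853] [ 1.86456387 -3.54253338  0.10418177]
0.093 n1436 r 5-26 ang159 num5.05 line331/151
0.093 n216 r 25-26 ang206 num2.69 line295/115
0.055 n2008 r 28-44 ang93 num8.33 line331/151
0.055 n687 r 43-45 ang359 num-4.94 line89/269
0.055 n1052 r 31-45 ang169 num4.56 line338/158
0.055 n2001 r 29-45 ang248 num0.59 line11/191
```

The pointer now reads number 5 to within measurement error. Release and rise; the detent will settle it.

step_arm(commands=[{"travel": [0,0,0],"dr": [0,0,0],"gripper": 1},{"travel": [0,0,0],"dr": [0,0,0],"gripper": 1},{"travel": [0,0,0],"dr": [0,0,0],"gripper": 1},{"travel": [0,0,0],"dr": [0,0,0],"gripper": 1},{"travel": [0,0,-1],"dr": [0,0,0],"gripper": 1},{"travel": [0,0,-2],"dr": [0,0,0],"gripper": 1},{"travel": [0,0,-3],"dr": [0,0,0],"gripper": 1},{"travel": [0,0,-4],"dr": [0,0,0],"gripper": 1},{"travel": [0,0,-4],"dr": [0,0,0],"gripper": 1},{"travel": [0,0,-4],"dr": [0,0,0],"gripper": 1}])

```text
clock: 16.65
ee_pos: [0.6748, -0.0174, 0.2406]
orientation: [0.0, 0.841, 0.541, 0.0]
wrist_force: [0.6, -1.1, 0.1]
finger_gap: 0.0854
grasp_force: 0.0
```

step_arm(commands=[{"travel": [0,0,-4],"dr": [0,0,0],"gripper": 1},{"travel": [0,0,-3],"dr": [0,0,0],"gripper": 1},{"travel": [0,0,0],"dr": [0,0,0],"gripper": 1},{"travel": [0,0,0],"dr": [0,0,0],"gripper": 1}])

```text
clock: 17.05
ee_pos: [0.6754, -0.0175, 0.3088]
orientation: [0.0, 0.841, 0.541, 0.0]
wrist_force: [0.2, -0.7, -0.8]
finger_gap: 0.0856
grasp_force: 0.0
```

Run:
```python
from h import *
s,R=tool();print(s['ee_pos'])
d=snap('wrist','w8');pointer(d,(.093,.055))
u,v=proj(d,st2w(.015,-.175,.07)).astype(int);a=d['img']
k=cv2.resize(a[max(v-50,0):v+50,max(u-65,0):u+65],(400,300),interpolation=cv2.INTER_CUBIC)
b=snap('side','s8')['img'];e=snap('top','t8')['img']
c=np.vstack([np.hstack([k,cv2.resize(a,(400,300))]),np.hstack([cv2.resize(b[120:320,180:450],(400,300),interpolation=cv2.INTER_CUBIC),cv2.resize(e[90:320,90:440],(400,300),interpolation=cv2.INTER_CUBIC)])]);cv2.imwrite('pics/m8.png',c[:,:,::-1])
```

```text
[ 0.67540548 -0.01747709  0.30882983]
0.093 n874 r 5-25 ang163 num4.87 line339/159
0.055 n87 r 30-34 ang103 num7.86 line284/104
0.055 n49 r 31-34 ang122 num6.89 line297/117
0.055 n821 r 42-45 ang359 num-4.95 line89/269
0.055 n1075 r 13-35 ang166 num4.70 line339/159
0.055 n68 r 31-35 ang236 num1.20 line62/242
```

View pics/m8.png

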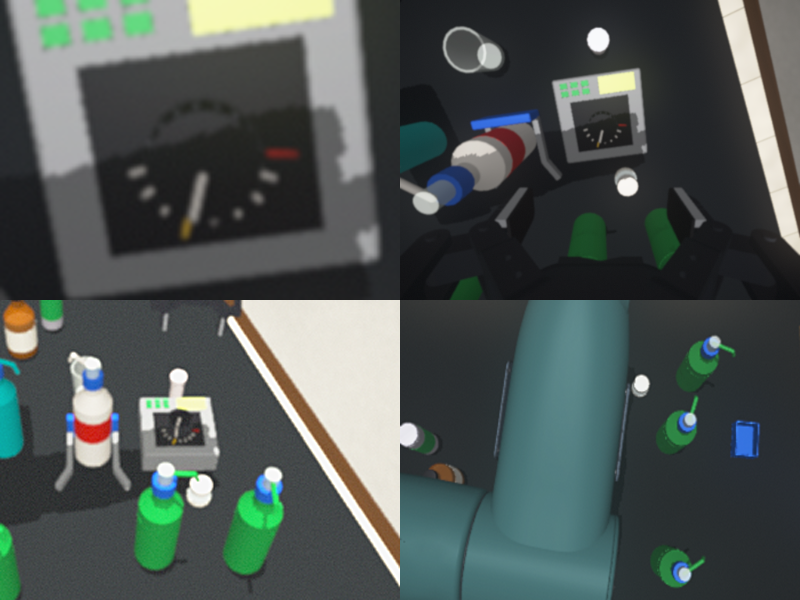

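The final view shows the pointer on the yellow tick: the pointer line at 159° reads as number 5.05. The bottle stands upright in the bay against the stop, and the bystanders I can see are in place. One numeric check of the bottle head, at side px ≈(242,163), then I'll hand in.

Run:
```python
from h import *
d=load('s8');p=w2st(ray(d,242.1,164.5,.258));print(p)
t0,t8=load('side0')['img'],d['img']
if np.hypot(*p[:2])<.012: print(job.job_done())
```

```text
[-0.0064567  -0.00295042  0.258     ]
the job is handed in; nothing more can be done
None
```

I pushed the white bottle along the bench into the docking bay until it met the blue stop (push force rose to about 21 N), then turned the dose dial from 2 to 5, where the pointer now lines up with the yellow tick. The job is handed in at about 17 s; the last picture shows the bottle upright in the bay, with its head measured within 7 mm of home by hand-picked pixel, and I saw nothing else moved, though I did not measure every bystander.

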